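Sort a mixed specimen delivery into its trays

ROBOT

A 6-joint arm with a two-finger parallel gripper is mounted at the origin on the work surface. World frame = base frame: x ahead of the robot, y to its left, z up, the work surface at z = 0. Lengths are in mm, angles in rad, forces in N, time in s.
With the tool pointing down it reaches from about 300 to 775 mm from the base axis. Payload 14.6 kg.
Tool frame: the origin (TCP) lies between the finger pads; the fingertips stand 8 mm ahead of it and the grasp point (between the pads) lies 11 mm behind it; z points along the fingers, y is the direction in which the jaws open and shut (so a half turn about z gives the same grasp; the last joint's range is limited). The gripper opens to 94 mm and grips with 3 to 60 N. Pads are 16 mm wide; open, the fingers measure 119 mm over their backs; the gripper's body (75 mm by 177 mm) begins 78 mm behind the grasp point.
Start: joints at [-1.391, 0.3, 1.521, -0, 1.321, -0.067], TCP at [134.36, -533.326, 213.446] pointing down, gripper open.
Joint ranges: [-3.03, 3.03], [-0.79, 2.21], [0.23, 2.52], [-1.04, 4.18], [0, 3.07], [-2.55, 2.55]. Speed limits (rad/s): [2.22, 2.22, 2.57, 3.14, 3.14, 3.14].

INTERFACE

Orientations are given as [roll, pitch, yaw] about the fixed x, y, z axes, in that order (R = Rz(yaw) Ry(pitch) Rx(roll)).
In Python, from cell import manip gives the robot as it stands. The module is installed in compiled form; this text tells all that it offers.
- The arm moves only by the tool send_rows, never from a script. Its argument "series" is a list that holds one entry, the list of rows, each a list of 5 numbers: the opening, from 0 (shut) to 1 (fully open), then the shift along the tool's x, y, z in mm, then the turn about the tool's z in degrees. In form: [[[gripper, dx, dy, dz, roll], ...]]. A call has 1 to 10 rows; each row is the pose to reach, as a shift and turn from the pose commanded when the call began, along the tool's axes at that moment; what a row does not reach only later rows make up. A row lasts 1/10 s, in which the tool goes at most 50 mm and 8.59 degrees, less where a joint would pass 70% of its speed; a pose out of reach is approached as far as the arm can. A call with a gripper value outside its range is refused whole. The fingers move at their own pace and stop on an object; "newtons" is the grip in N (left out, the last holds). Time passes only in rows, so rows that repeat a pose let the fingers close. It gives the time, the measured TCP pose, the force and the opening at its end, in the units of the state.
- manip.read_state(): the state, without advancing time (a new reading comes with each control period).
- manip.camera(name): name is "side" or "top"; returns a dict with "img" (420x560x3 uint8, red, green, blue), "vfov" (degrees; the focal length in pixels is half the picture's height over the tangent of half this angle, whatever the lens; pixels are square), "cx", "cy" (the principal point, pixels), "pose" (4x4, takes a point from camera to world coordinates). Camera axes: x right, y down, z forward; pixel columns grow to the right and rows downward; lengths in mm; the calibration is good to about 2 mm. A picture is of the moment at which its call begins. There is no depth.
- manip.sign_off(): hands the job in, once; it reports no verdict.
Trained networks look in a picture, given as the dict that the camera call returned (one of the last four; its "shot" number tells which), for a name from the list of things; names that differ only in an ending like _2 or _b are one class to them, and where a whole thing is asked for, a point or a joint stands for the part that bears it (a point fixed in the world has none). Each returns a list of dicts, best first, with "conf" (0 to 1); they miss things now and then, are a little off and sometimes report something else, mostly with a low value. They report only what shows in the picture. A call takes as long as a camera call. They do not tell look-alikes from the thing itself.
- manip.find_in(target, picture): "rect" ([left, top, width, height] in pixels, round what is visible of it).
- manip.silhouettes(target, picture): "pixels" (420x560 bool, what is visible of it) and "rect" ([left, top, width, height] in pixels, round what is visible of it).
The state is a dict: "clock": time; "joints": joint angles; "qd": joint speeds; "effort": joint torques, N m; "eef_pos": TCP position; "eef_rot": TCP orientation; "wrist_force": force on the tool from outside, world axes, zero at the start; "moment": the same for the moment, N m; "finger_gap": finger opening in mm.
Only numpy, scipy, OpenCV 4.12 (cv2) and the standard library are available. Lean on these libraries where they do the work, as an engineer would, in place of code of your own. Each camera call takes 0.05 s, during which the arm holds its last target. There are 200 camera calls.

TASK

Sort this delivery by container: stand the two wide pots in the empty bays of the pot tray, stand the two slim tubes in the empty bays of the tube rack, one to a bay, and lay the slide box flat inside the undivided tray. Keep pots and tubes upright all the time, set everything down rather than dropping it, and leave the pot and the tube that are already filed standing in their trays.

Things in the scene. Friction and masses are not known exactly. Their poses are not given: they have to be found in the camera images.
- pot_a_mid (a point): One of two pots to sort: screw-cap specimen pot, loose, upright: pale cylinder 43 mm across with a white label band and a green ribbed cap 46 mm across, 74 mm high in all, 70 g; the short wide kind. This point is at its centre, 37 mm above its underside; its z axis is the pot's own axis, up.
- pot_b_mid (a point): The other pot to sort, like the first: screw-cap specimen pot, loose, upright: pale cylinder 43 mm across with a white label band and a green ribbed cap 46 mm across, 74 mm high in all, 70 g; the short wide kind. This point is at its centre, 37 mm above its underside; its z axis is the pot's own axis, up.
- tube_a_mid (a point): One of two tubes to sort: screw-cap sample tube, loose, flat-bottomed and standing upright: pale cylinder 27 mm across with a white label band and a green ribbed cap 29 mm across, 93 mm high in all, 45 g; the tall slim kind. This point is at its centre, 46.5 mm above its underside; its z axis is the tube's own axis, up. Easily knocked over.
- tube_b_mid (a point): The other tube to sort, like the first: screw-cap sample tube, loose, flat-bottomed and standing upright: pale cylinder 27 mm across with a white label band and a green ribbed cap 29 mm across, 93 mm high in all, 45 g; the tall slim kind. This point is at its centre, 46.5 mm above its underside; its z axis is the tube's own axis, up. Easily knocked over.
- mailer_mid (a point): The slide box to sort: a closed flat pale plastic case with a white label on its lid, loose, lying flat, 84 mm long (its y axis), 36 mm wide (its x axis) and 20 mm high, 60 g. This point is at its centre, 10 mm above its underside; z up.
- pot_tray: Pot tray: white tray fixed to the bench, 70 mm (its x) by 202 mm (its y), 16 mm high, walls, dividers and floor 4 mm thick, with a row of three square bays 62 mm wide inside, centred at y = -66, 0 and +66 mm. The bay at y = -66 mm already holds a pot, the other two are empty. Origin at the centre of its underside, z up. The wider-bayed of the two divided trays.
- tube_rack: Tube rack: white rack fixed to the bench, 54 mm (its x) by 154 mm (its y), 26 mm high, walls, dividers and floor 4 mm thick, with a row of three square bays 46 mm wide inside, centred at y = -50, 0 and +50 mm. The bay at y = -50 mm already holds a tube, the other two are empty. Origin at the centre of its underside, z up. The narrow-bayed of the two divided trays.
- flat_tray: Flat tray: white open tray without dividers, fixed to the bench, empty, 108 mm (its x) by 148 mm (its y) outside, 100 by 140 mm inside, 14 mm high, walls and floor 4 mm thick. Origin at the centre of its underside, z up.
- pot_filed_mid (a point): Pot already in the end bay of the pot tray, to be left there; same make and point as the pots to sort.
- tube_filed_mid (a point): Tube already in the end bay of the tube rack, to be left there; same make and point as the tubes to sort.
Things that resemble listed ones, but are neither listed nor needed, are in the scene too. What is shaped like the part that bears pot_a_mid but blue or purple is not meant. What is shaped like the part that bears mailer_mid but purple is not meant.

How it is judged:
By the outcome, as a careful person would: the job done as asked, in the order asked, and still so for the second after the job is handed in, with the robot touching nothing.
It also fails if it takes over 112 s, if anything falls off the work surface, if the arm or the gripper's body presses on something with over 40 N, if the wrist force passes 120 N, or if a joint passes its speed limit or range.

## Working session

There is one attempt and no reset: what is moved stays moved. The work goes in short steps, Python scripts to look and compute and a tool call to move; the robot and the scene stay as the last step left them, time stands still between calls to the robot, and variables do not carry over. Pictures are saved under pics/ and viewed, about 12 in all and at most 16, crops included, and the job is handed in when it is done.

Besides the shell and the picture viewer there is one more tool, called as name(argument=value, ...) on one line, values as JSON. send_rows: Moves the arm, as the interface text tells. Its arguments: {"type":"object","properties":{"series":{"type":"array"},"newtons":{"type":"number"}},"required":["series"]}

```bash
mkdir -p pics
python3 - <<'E'
from cell import manip
import cv2,numpy as np
s=manip.read_state();print(s['clock'],s['eef_pos'],s['eef_rot'],s['finger_gap'])
for n in ("top","side"):
    p=manip.camera(n);print(n,p['vfov'],p['cx'],p['cy'],np.round(p['pose'],3).tolist(),p['shot'])
    cv2.imwrite(f'pics/{n}1.png',p['img'][:,:,::-1])
    for t in ("pot_a_mid","tube_a_mid","mailer_mid","pot_tray","tube_rack","flat_tray"):
        for d in manip.find_in(t,p): print(t,round(d['conf'],2),np.round(d['rect'],1).tolist())
E
```

```text
0.0 [ 134.30476289 -533.08284061  212.87937791] [-3.14041563e+00 -6.88289910e-05  2.46788205e-01] 93.66669234334123
top 56.4383568589942 278.2594598659685 205.909620165591 [[-0.007, -0.992, 0.128, 357.733], [-1.0, 0.009, 0.017, -12.595], [-0.018, -0.128, -0.992, 995.853], [0.0, 0.0, 0.0, 1.0]] 1
pot_a_mid 0.81 [169.9, 219.8, 23.2, 22.2]
pot_a_mid 0.68 [184.7, 182.9, 27.0, 19.5]
pot_a_mid 0.63 [200.1, 240.1, 20.3, 24.2]
tube_a_mid 0.49 [323.9, 201.7, 16.4, 16.2]
mailer_mid 0.94 [402.8, 204.9, 34.4, 29.0]
mailer_mid 0.56 [416.3, 248.6, 20.8, 35.4]
pot_tray 0.62 [138.7, 138.8, 87.3, 31.3]
tube_rack 0.8 [342.8, 139.1, 63.4, 26.1]
flat_tray 0.58 [243.2, 127.4, 65.0, 46.7]
flat_tray 0.45 [401.6, 203.8, 35.7, 33.9]
flat_tray 0.34 [167.8, 221.0, 24.7, 18.5]
side 45.2606631031941 272.03516234734894 214.7257359817595 [[-0.842, -0.292, 0.453, -115.22], [-0.539, 0.446, -0.715, 945.364], [0.007, -0.846, -0.533, 775.119], [0.0, 0.0, 0.0, 1.0]] 2
pot_a_mid 0.79 [269.1, 254.8, 19.6, 38.5]
pot_a_mid 0.61 [227.5, 266.2, 23.7, 35.1]
pot_a_mid 0.56 [200.7, 246.3, 24.3, 33.8]
tube_a_mid 0.87 [294.9, 188.9, 14.7, 33.1]
mailer_mid 0.67 [337.2, 178.7, 15.8, 16.3]
pot_tray 0.84 [137.9, 244.6, 66.5, 50.0]
pot_tray 0.52 [325.4, 176.9, 10.5, 32.0]
tube_rack 0.57 [255.1, 169.8, 44.0, 26.6]
tube_rack 0.54 [325.0, 176.9, 9.2, 30.9]
flat_tray 0.85 [198.0, 200.8, 59.5, 43.3]
```

View pics/top1.png

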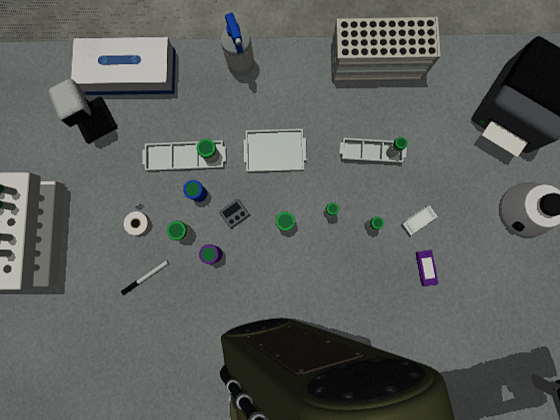

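View pics/side1.png

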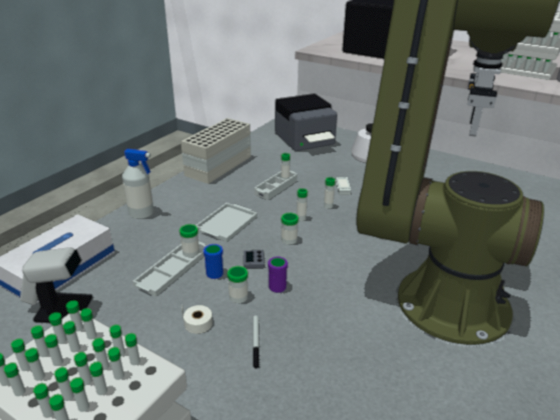

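```bash
cat > h.py <<'E'
from cell import manip
import cv2,numpy as np
def ray(p,u,v,z):
    f=210/np.tan(np.radians(p['vfov']/2));P=np.array(p['pose'])
    d=P[:3,:3]@np.array([(u-p['cx'])/f,(v-p['cy'])/f,1]);o=P[:3,3]
    return o+d*(z-o[2])/d[2]
def green(p):
    h=cv2.cvtColor(p['img'],cv2.COLOR_RGB2HSV)
    m=cv2.inRange(h,(45,120,60),(80,255,255))
    n,_,st,c=cv2.connectedComponentsWithStats(m)
    return [(c[i],st[i]) for i in range(1,n) if st[i,4]>25]
def goto(xy,z=None,yaw=None):
    """shift in tool axes from the present pose to TCP xy,z"""
    s=manip.read_state();x,y,zz=s['eef_pos'];a=s['eef_rot'][2]
    dx,dy=xy[0]-x,xy[1]-y
    r=[dx*np.cos(a)+dy*np.sin(a),dx*np.sin(a)-dy*np.cos(a),0 if z is None else zz-z]
    # turn about tool z (down): positive turn lowers yaw
    t=0 if yaw is None else np.degrees(a)-yaw
    return np.round(r,1).tolist()+[round((t+90)%180-90,1)]
E
python3 - <<'E'
from h import *
p=manip.camera('top')
for c,s in green(p): print('green',np.round(c),s.tolist(),np.round(ray(p,*c,68)).tolist(),np.round(ray(p,*c,87)).tolist())
g=p['img'].min(axis=2)
for n,u0,v0,u1,v1,z in (('pot_tray',138,136,230,174,16),('flat',240,125,310,176,14),('rack',336,134,410,167,26),('mailer',398,202,442,238,20)):
    m=np.zeros_like(g);m[v0:v1,u0:u1]=(g[v0:v1,u0:u1]>135)*255
    q=cv2.findNonZero(m)
    r=cv2.boxPoints(cv2.minAreaRect(q))
    w=np.array([ray(p,*x,z)[:2] for x in r]);e=w[1:3]-w[0:2]
    print(n,len(q),'c',np.round(w.mean(0)),'sides',np.round(np.linalg.norm(e,axis=1)),'ang',np.round(np.degrees(np.arctan2(e[:,1],e[:,0]))),r.round().tolist())
for u,v in((405,80),(335,77),(430,80),(237,72),(385,160)): print(u,v,ray(p,u,v,0).round())
q=manip.camera('side')
for c,s in green(q): 
  if c[1]<300 : print('side green',np.round(c),s.tolist(),np.round(ray(q,*c,68)).tolist(),np.round(ray(q,*c,87)).tolist())
im=cv2.resize(p['img'][120:290,130:450],None,fx=2.5,fy=2.5,interpolation=cv2.INTER_CUBIC)
cv2.imwrite('pics/crop.png',im[:,:,::-1])
E
```

```text
green [401. 142.] [395, 137, 12, 12, 113] [630.0, -295.0, 68.0] [625.0, -289.0, 87.0]
green [206. 147.] [197, 139, 18, 18, 267] [624.0, 180.0, 68.0] [618.0, 176.0, 87.0]
green [192. 189.] [186, 183, 13, 13, 137] [521.0, 211.0, 68.0] [518.0, 207.0, 87.0]
green [332. 209.] [326, 203, 13, 12, 124] [470.0, -125.0, 68.0] [468.0, -123.0, 87.0]
green [285. 221.] [276, 212, 19, 19, 292] [442.0, -12.0, 68.0] [440.0, -12.0, 87.0]
green [377. 222.] [371, 217, 13, 12, 124] [436.0, -230.0, 68.0] [434.0, -226.0, 87.0]
green [176. 230.] [167, 221, 19, 19, 289] [422.0, 248.0, 68.0] [421.0, 242.0, 87.0]
green [208. 254.] [202, 247, 14, 14, 151] [366.0, 170.0, 68.0] [365.0, 166.0, 87.0]
pot_tray 1428 c [620. 248.] sides [216.  70.] ang [ -88. -177.] [[141.0, 143.0], [224.0, 140.0], [225.0, 166.0], [142.0, 170.0]]
flat 2308 c [632.  14.] sides [161. 108.] ang [ -89. -179.] [[243.0, 130.0], [305.0, 128.0], [306.0, 169.0], [244.0, 171.0]]
rack 804 c [ 626. -237.] sides [ 54. 168.] ang [ -5. -94.] [[339.0, 158.0], [340.0, 137.0], [407.0, 141.0], [405.0, 161.0]]
mailer 482 c [ 447. -347.] sides [83. 38.] a
[... 218 characters left out ...]
e green [285. 157.] [282, 153, 8, 8, 56] [639.0, -322.0, 68.0] [619.0, -288.0, 87.0]
side green [330. 181.] [326, 178, 9, 8, 67] [443.0, -251.0, 68.0] [428.0, -219.0, 87.0]
side green [302. 193.] [298, 189, 9, 9, 74] [478.0, -147.0, 68.0] [462.0, -118.0, 87.0]
side green [289. 219.] [281, 213, 18, 12, 176] [438.0, -11.0, 68.0] [424.0, 14.0, 87.0]
side green [188. 231.] [180, 224, 18, 14, 202] [621.0, 175.0, 68.0] [601.0, 196.0, 87.0]
side green [213. 249.] [207, 246, 12, 6, 59] [523.0, 202.0, 68.0] [505.0, 222.0, 87.0]
side green [277. 262.] [271, 258, 13, 8, 81] [367.0, 161.0, 68.0] [354.0, 182.0, 87.0]
side green [237. 274.] [227, 266, 21, 17, 282] [418.0, 247.0, 68.0] [404.0, 266.0, 87.0]
```

View pics/crop.png

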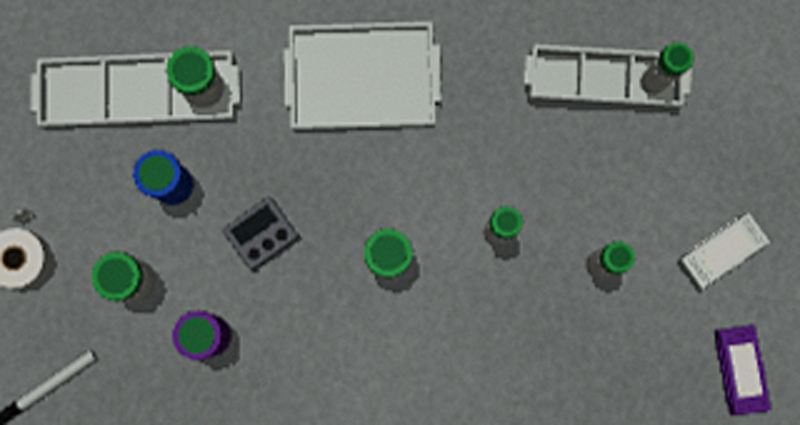

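```bash
python3 -c "
from h import *
print(goto((442,-12),150,90))"
```

```text
[425.6, -430.4, 63.4, np.float64(-75.9)]
```

send_rows(series=[[[1, 425.6, -430.4, 63, -76], [1, 425.6, -430.4, 63, -76], [1, 425.6, -430.4, 63, -76], [1, 425.6, -430.4, 63, -76], [1, 425.6, -430.4, 63, -76], [1, 425.6, -430.4, 63, -76], [1, 425.6, -430.4, 63, -76], [1, 425.6, -430.4, 63, -76], [1, 425.6, -430.4, 63, -76], [1, 425.6, -430.4, 63, -76]]], newtons=15)

```text
clock: 1.8
eef_pos: [387.8, -103.1, 161.9]
eef_rot: [3.141, 0.0, 1.578]
wrist_force: [1.4, -0.9, -0.4]
finger_gap: 94.1
```

```bash
python3 -c "
from h import *
s=manip.read_state();print(s['clock'],s['eef_pos'],s['eef_rot'],s['qd'])
print(goto((442,-12),150,90))"
```

```text
1.8 [ 387.763754   -103.0684314   161.87664384] [3.14058078e+00 4.37435185e-04 1.57784054e+00] [ 1.24975307  0.32870447 -0.19888351  0.00342446 -0.1341556   1.36063241]
[90.7, 54.9, 11.9, np.float64(0.4)]
```

send_rows(series=[[[1, 88, 54, 12, 0], [1, 88, 54, 12, 0], [1, 88, 54, 12, 0], [1, 88, 54, 12, 0], [1, 88, 54, 12, 0]]])

```text
clock: 2.3
eef_pos: [440.5, -17.6, 149.8]
eef_rot: [-3.141, 0.0, 1.573]
wrist_force: [-1.0, -0.3, 0.1]
finger_gap: 93.8
```

```bash
python3 -c "
from h import *
s=manip.read_state();print(s['clock'],s['eef_pos'],s['eef_rot'])
print(goto((442,-12),29,90))"
```

```text
2.3 [440.4889644  -17.57602589 149.76489984] [-3.14146467e+00  1.48745900e-04  1.57278821e+00]
[5.6, 1.5, 120.8, np.float64(0.1)]
```

send_rows(series=[[[1, 5.5, 1.5, 0, 0], [1, 5.5, 1.5, 50, 0], [1, 5.5, 1.5, 90, 0], [1, 5.5, 1.5, 121, 0], [1, 5.5, 1.5, 121, 0], [0, 5.5, 1.5, 121, 0], [0, 5.5, 1.5, 121, 0], [0, 5.5, 1.5, 121, 0], [0, 5.5, 1.5, 121, 0], [0, 5.5, 1.5, 121, 0]]])

```text
clock: 3.3
eef_pos: [442.6, -11.4, 29.3]
eef_rot: [3.141, 0.0, 1.573]
wrist_force: [-0.6, 0.4, -0.3]
finger_gap: 57.5
```

send_rows(series=[[[0, 0, 0, 0, 0], [0, 0, 0, 0, 0], [0, 0, 0, 0, 0]]])

```text
clock: 3.6
eef_pos: [442.4, -11.4, 28.8]
eef_rot: [3.141, 0.0, 1.573]
wrist_force: [-0.2, 0.9, 2.8]
finger_gap: 45.6
```

```bash
python3 -c "
from h import *
s=manip.read_state();print(s['clock'],s['eef_pos'],s['finger_gap'])
p=manip.camera('side');cv2.imwrite('pics/g1.png',cv2.resize(p['img'][120:330,180:460],None,fx=2.5,fy=2.5)[:,:,::-1])
print(goto((619,313),140,92))"
```

```text
3.6 [442.37069881 -11.36209744  28.79920455] 45.59304232340204
[323.9, 177.4, -111.2, np.float64(-1.9)]
```

View pics/g1.png

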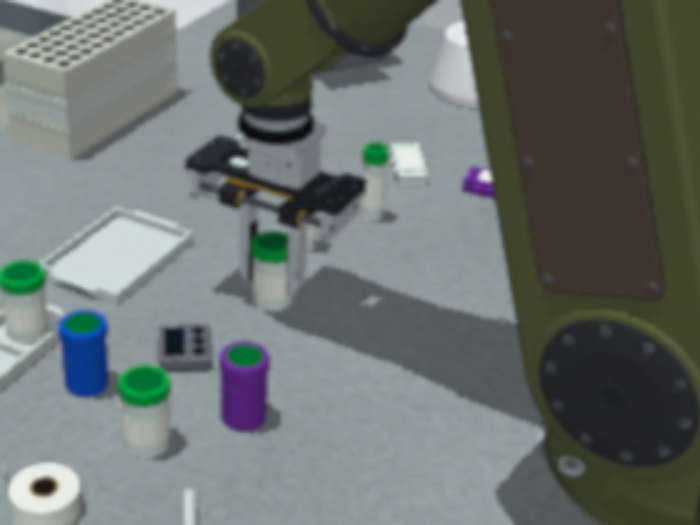

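send_rows(series=[[[0, 0, 0, 0, 0], [0, 0, 0, -20, 0], [0, 0, 0, -60, 0], [0, 0, 0, -111, 0], [0, 0, 0, -111, 0]]])

```text
clock: 4.15
eef_pos: [444.7, -11.6, 144.9]
eef_rot: [3.133, 0.001, 1.573]
wrist_force: [-0.3, -0.2, -1.0]
finger_gap: 45.3
```

```bash
python3 -c "
from h import *
s=manip.read_state();print(s['clock'],s['eef_pos'],s['wrist_force'],s['finger_gap'])
print(goto((619,313),140,92))"
```

```text
4.15 [444.66799523 -11.58037096 144.86818636] [-0.34671388 -0.1521593  -1.03011162] 45.29449466031253
[324.1, 175.2, 4.9, np.float64(-1.9)]
```

send_rows(series=[[[0, 20, 11, 0, 0], [0, 60, 33, 0, -1], [0, 100, 55, 0, -2], [0, 140, 76, 0, -2], [0, 180, 98, 0, -2], [0, 220, 120, 0, -2], [0, 260, 142, 0, -2], [0, 295, 161, 0, -2], [0, 316, 173, 0, -2], [0, 324, 177, 0, -2]]])

```text
clock: 5.15
eef_pos: [618.5, 314.8, 137.8]
eef_rot: [-3.14, 0.0, 1.61]
wrist_force: [0.1, -0.3, 0.2]
finger_gap: 45.6
```

send_rows(series=[[[0, 0, 0, 10, 0], [0, 0, 0, 40, 0], [0, 0, 0, 70, 0], [0, 0, 0, 80, 0], [0, 0, 0, 80, 0], [0, 0, 0, 80, 0]]])

```text
clock: 5.75
eef_pos: [619.0, 312.7, 61.1]
eef_rot: [3.14, -0.001, 1.608]
wrist_force: [0.3, -0.1, -0.8]
finger_gap: 45.7
```

```bash
python3 -c "
from h import *
s=manip.read_state();print(s['clock'],s['eef_pos'],s['eef_rot'],s['wrist_force'],s['finger_gap'])
for n in('top','side'):
  p=manip.camera(n);c=(slice(110,200),slice(110,260)) if n=='top' else (slice(190,310),slice(110,310))
  cv2.imwrite(f'pics/p1{n}.png',cv2.resize(p['img'][c],None,fx=4,fy=4)[:,:,::-1])
a=[cv2.imread(f'pics/p1{n}.png') for n in('top','side')]
cv2.imwrite('pics/p1.png',np.hstack([cv2.resize(x,(400,280)) for x in a]))
print(goto((619,313),33.5,92))"
```

```text
5.75 [619.0110081  312.74709052  61.09834376] [ 3.14014569e+00 -5.75104291e-04  1.60760489e+00] [ 0.31305701 -0.1459323  -0.8207187 ] 45.690925065596105
[-0.1, -0.2, 28.1, np.float64(0.1)]
```

View pics/p1.png

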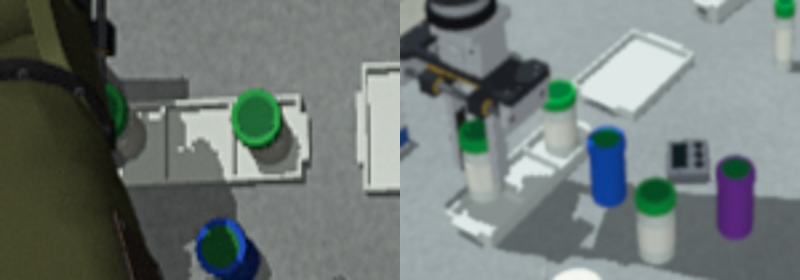

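send_rows(series=[[[0, 0, 0, 10, 0], [0, 0, 0, 19, 0], [0, 0, 0, 24, 0], [0, 0, 0, 27, 0], [0, 0, 0, 27.7, 0], [0, 0, 0, 27.7, 0]]])

```text
clock: 6.45
eef_pos: [618.5, 313.4, 32.8]
eef_rot: [3.142, -0.0, 1.608]
wrist_force: [-5.2, -0.8, 7.1]
finger_gap: 45.3
```

send_rows(series=[[[0.75, 0, 0, 0, 0], [0.75, 0, 0, 0, 0], [0.75, 0, 0, 0, 0], [0.75, 0, 0, 0, 0], [0.75, 0, 0, -30, 0], [0.75, 0, 0, -80, 0], [0.75, 0, 0, -117, 0], [0.75, 0, 0, -117, 0]]])

```text
clock: 7.25
eef_pos: [620.4, 313.9, 155.5]
eef_rot: [3.133, -0.004, 1.608]
wrist_force: [0.1, 0.2, -0.2]
finger_gap: 70.8
```

```bash
python3 -c "
from h import *
s=manip.read_state();print(s['clock'],s['eef_pos'],s['wrist_force'],s['finger_gap'])
p=manip.camera('side')
for c,st in green(p): 
  if c[1]<300: print(c.round(),st[4],ray(p,*c,72).round(),ray(p,*c,68).round())
print(goto((421,248),150,90))"
```

```text
7.25 [620.42958744 313.93599703 155.52393593] [ 0.13259594  0.24875033 -0.1702022 ] 70.82391258568616
[285. 157.] 56 [ 635. -315.   72.] [ 639. -322.   68.]
[330. 181.] 67 [ 440. -245.   72.] [ 443. -251.   68.]
[302. 193.] 74 [ 474. -141.   72.] [ 478. -147.   68.]
[188. 231.] 200 [617. 180.  72.] [621. 175.  68.]
[213. 249.] 57 [518. 207.  72.] [522. 203.  68.]
[151. 258.] 238 [613. 313.  72.] [617. 309.  68.]
[277. 262.] 80 [364. 166.  72.] [367. 161.  68.]
[237. 274.] 267 [414. 252.  72.] [417. 248.  68.]
[-58.0, -200.8, 1.9, np.float64(2.1)]
```

send_rows(series=[[[1, -58, -200, 0, 2], [1, -58, -200, 0, 2], [1, -58, -200, 0, 2], [1, -58, -200, 0, 2], [1, -58, -200, 0, 2], [1, -58, -200, 0, 2], [1, -58, -200, 0, 2]]])

```text
clock: 8.0
eef_pos: [421.7, 248.0, 148.8]
eef_rot: [3.141, -0.0, 1.573]
wrist_force: [0.8, 0.1, -0.6]
finger_gap: 94.1
```

```bash
python3 -c "
from h import *
s=manip.read_state();print(s['clock'],s['eef_pos'],s['qd'].round(2) if hasattr(s['qd'],'round') else s['qd'])
print(goto((421,248),29,90))"
```

```text
8.0 [421.73264486 247.96253364 148.81437719] [-0.    0.02 -0.02  0.    0.    0.  ]
[0.0, -0.7, 119.8, np.float64(0.1)]
```

send_rows(series=[[[1, 0, 0, 40, 0], [1, 0, 0, 85, 0], [1, 0, 0, 115, 0], [1, 0, 0, 120, 0], [0, 0, 0, 120, 0], [0, 0, 0, 120, 0], [0, 0, 0, 120, 0], [0, 0, 0, 120, 0], [0, 0, 0, 120, 0], [0, 0, 0, 120, 0]]])

```text
clock: 9.0
eef_pos: [421.0, 247.7, 29.4]
eef_rot: [3.141, -0.0, 1.573]
wrist_force: [0.6, 0.4, 0.2]
finger_gap: 49.2
```

send_rows(series=[[[0, 0, 0, 0, 0], [0, 0, 0, 0, 0], [0, 0, 0, 0, 0], [0, 0, 0, -20, 0], [0, 0, 0, -60, 0], [0, 0, 0, -100, 0], [0, 0, 0, -111, 0], [0, 0, 0, -111, 0]]])

```text
clock: 9.8
eef_pos: [421.3, 247.9, 141.0]
eef_rot: [3.139, -0.001, 1.573]
wrist_force: [-0.6, -0.5, -1.6]
finger_gap: 45.6
```

```bash
python3 -c "
from h import *
s=manip.read_state();print(s['clock'],s['eef_pos'],s['wrist_force'],s['finger_gap'])
print(goto((621.5,246.5),140,92))"
```

```text
9.8 [421.31825715 247.8875089  141.04035981] [-0.6188665  -0.48929348 -1.61641292] 45.56184368849502
[-1.9, 200.2, 1.0, np.float64(-1.9)]
```

send_rows(series=[[[0, 0, 20, 0, 0], [0, -1, 60, 0, -1], [0, -1, 100, 0, -2], [0, -2, 140, 0, -2], [0, -2, 175, 0, -2], [0, -2, 195, 0, -2], [0, -2, 200, 0, -2], [0, -2, 200, 0, -2]]])

```text
clock: 10.6
eef_pos: [620.2, 245.9, 137.7]
eef_rot: [-3.139, 0.001, 1.608]
wrist_force: [0.0, 0.1, -0.8]
finger_gap: 45.4
```

send_rows(series=[[[0, 0, 0, 30, 0], [0, 0, 0, 70, 0], [0, 0, 0, 90, 0], [0, 0, 0, 98, 0], [0, 0, 0, 103, 0], [0, 0, 0, 106, 0], [0, 0, 0, 106.8, 0], [0, 0, 0, 106.8, 0]]])

```text
clock: 11.4
eef_pos: [621.1, 246.3, 34.1]
eef_rot: [3.14, -0.0, 1.608]
wrist_force: [-0.3, 1.3, 0.0]
finger_gap: 45.5
```

send_rows(series=[[[0, 0, 0, 0.8, 0], [0, 0, 0, 0.8, 0], [0.75, 0, 0, 0.8, 0], [0.75, 0, 0, 0.8, 0], [0.75, 0, 0, 0.8, 0], [0.75, 0, 0, 0.8, 0], [0.75, 0, 0, -30, 0], [0.75, 0, 0, -80, 0], [0.75, 0, 0, -117, 0], [0.75, 0, 0, -117, 0]]])

```text
clock: 12.4
eef_pos: [622.8, 246.8, 156.5]
eef_rot: [3.133, -0.003, 1.608]
wrist_force: [1.1, -0.2, -0.0]
finger_gap: 70.1
```

```bash
python3 -c "
from h import *
s=manip.read_state();print(s['clock'],s['eef_pos'],s['wrist_force'],s['finger_gap'])
p=manip.camera('side')
for c,st in green(p): 
  if c[1]<300: print(c.round(),st[4],ray(p,*c,72).round(),ray(p,*c,68).round())
print(goto((468,-123),170,90))"
```

```text
12.4 [622.79702557 246.83070008 156.47458211] [ 1.08884481 -0.2492322  -0.03958036] 70.1430774555738
[285. 157.] 56 [ 635. -315.   72.] [ 639. -322.   68.]
[330. 181.] 67 [ 440. -245.   72.] [ 443. -251.   68.]
[302. 193.] 74 [ 474. -141.   72.] [ 478. -147.   68.]
[188. 231.] 197 [617. 180.  72.] [621. 175.  68.]
[170. 244.] 210 [617. 247.  72.] [621. 243.  68.]
[213. 249.] 59 [519. 207.  72.] [523. 202.  68.]
[151. 258.] 248 [613. 312.  72.] [617. 309.  68.]
[277. 262.] 80 [364. 166.  72.] [367. 161.  68.]
[-363.5, -167.5, -17.0, np.float64(2.1)]
```

send_rows(series=[[[0.8, -363, -167, -15, 2], [0.8, -363, -167, -15, 2], [0.8, -363, -167, -15, 2], [0.8, -363, -167, -15, 2], [0.8, -363, -167, -15, 2], [0.8, -363, -167, -15, 2], [0.8, -363, -167, -15, 2], [0.8, -363, -167, -15, 2], [0.8, -363, -167, -15, 2], [0.8, -363, -167, -15, 2]]])

```text
clock: 13.45
eef_pos: [466.9, -123.4, 164.3]
eef_rot: [-3.14, -0.001, 1.571]
wrist_force: [0.1, 0.0, -0.6]
finger_gap: 75.5
```

```bash
python3 -c "
from h import *
s=manip.read_state();print(s['clock'],s['eef_pos'],s['wrist_force'],s['finger_gap'])
print(goto((467,-122.5),46,90))"
```

```text
13.45 [ 466.9398147  -123.40663641  164.33576015] [ 0.07753144  0.04583129 -0.60889876] 75.48997886328183
[0.9, 0.1, 118.3, np.float64(0.0)]
```

send_rows(series=[[[0.8, 1, 0, 35, 0], [0.8, 1, 0, 80, 0], [0.8, 1, 0, 110, 0], [0.8, 1, 0, 118, 0], [0.8, 1, 0, 118, 0], [0, 1, 0, 118, 0], [0, 1, 0, 118, 0], [0, 1, 0, 118, 0], [0, 1, 0, 118, 0], [0, 1, 0, 118, 0]]])

```text
clock: 14.45
eef_pos: [467.7, -121.9, 47.6]
eef_rot: [3.141, 0.0, 1.573]
wrist_force: [-0.4, -0.1, -0.1]
finger_gap: 38.7
```

send_rows(series=[[[0, 0, 0, 0, 0], [0, 0, 0, 0, 0], [0, 0, 0, 0, 0], [0, 0, 0, 0, 0]]])

```text
clock: 14.85
eef_pos: [467.6, -121.9, 47.3]
eef_rot: [3.141, 0.0, 1.573]
wrist_force: [-0.3, 0.1, 2.0]
finger_gap: 28.7
```

send_rows(series=[[[0, 0, 0, -15, 0], [0, 0, 0, -50, 0], [0, 0, 0, -90, 0], [0, 0, 0, -114, 0], [0, 0, 0, -114, 0]]])

```text
clock: 15.35
eef_pos: [468.7, -122.3, 164.2]
eef_rot: [3.137, 0.002, 1.573]
wrist_force: [0.2, -0.0, -1.4]
finger_gap: 28.6
```

```bash
python3 -c "
from h import *
s=manip.read_state();print(s['clock'],s['eef_pos'],s['wrist_force'],s['finger_gap'])
p=manip.camera('side');cv2.imwrite('pics/t1.png',cv2.resize(p['img'][100:300,130:400],None,fx=2.5,fy=2.5)[:,:,::-1])
print(goto((630.5,-188),160,86))"
```

```text
15.35 [ 468.70446388 -122.25434309  164.17186012] [ 0.22850153 -0.0016896  -1.36994975] 28.62078882662498
[-66.4, 162.4, 1.9, np.float64(4.1)]
```

View pics/t1.png

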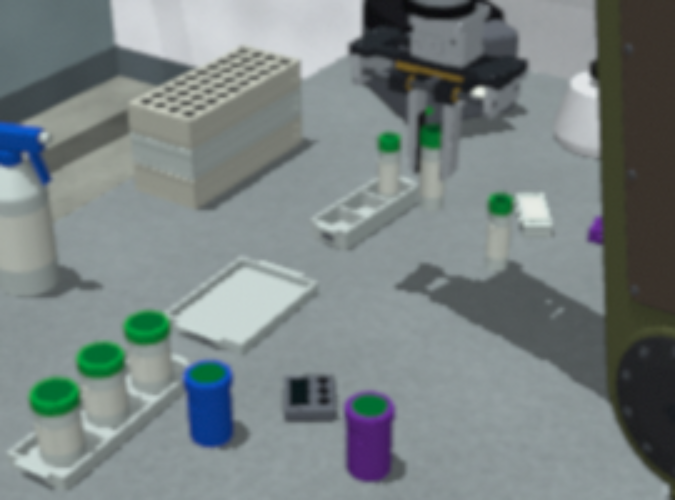

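send_rows(series=[[[0, -8, 20, 0, 1], [0, -25, 60, 0, 2], [0, -41, 100, 0, 3], [0, -57, 140, 0, 4], [0, -64, 158, 0, 4], [0, -66, 163, 0, 4], [0, -66, 163, 0, 4], [0, -66, 163, 0, 4]]])

```text
clock: 16.2
eef_pos: [629.8, -187.0, 160.5]
eef_rot: [-3.14, -0.0, 1.504]
wrist_force: [-0.2, 0.6, 0.2]
finger_gap: 28.7
```

send_rows(series=[[[0, 0, 0, 20, 0], [0, 0, 0, 50, 0], [0, 0, 0, 70, 0], [0, 0, 0, 70, 0]]])

```text
clock: 16.6
eef_pos: [628.7, -186.7, 88.7]
eef_rot: [-3.137, -0.001, 1.504]
wrist_force: [-0.2, -0.3, -0.9]
finger_gap: 28.2
```

```bash
python3 -c "
from h import *
s=manip.read_state();print(s['clock'],s['eef_pos'],s['eef_rot'],s['wrist_force'],s['finger_gap'])
a=[]
for n in('top','side'):
  p=manip.camera(n);c=(slice(110,200),slice(320,450)) if n=='top' else (slice(130,220),slice(220,350))
  a.append(cv2.resize(p['img'][c],(390,270),interpolation=cv2.INTER_CUBIC))
cv2.imwrite('pics/t2.png',np.hstack(a)[:,:,::-1])
print(goto((631,-188.5),51.5,86))"
```

```text
16.6 [ 628.71630925 -186.66263187   88.68732577] [-3.13710219e+00 -1.25926314e-03  1.50361571e+00] [-0.16809189 -0.32165377 -0.94059203] 28.245925261117833
[-1.1, 0.6, 40.8, np.float64(0.1)]
```

View pics/t2.png

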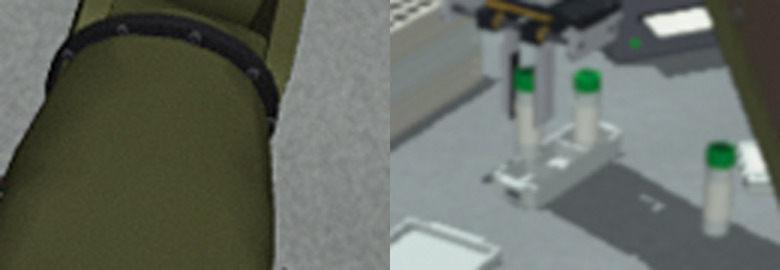

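send_rows(series=[[[0, -1, 0, 15, 0], [0, -1, 0, 28, 0], [0, -1, 0, 35, 0], [0, -1, 0, 38, 0], [0, -1, 0, 39.5, 0], [0, -1, 0, 39.5, 0]]])

```text
clock: 17.3
eef_pos: [630.8, -188.5, 51.9]
eef_rot: [3.141, 0.0, 1.503]
wrist_force: [-1.2, 0.0, 0.8]
finger_gap: 28.8
```

send_rows(series=[[[0, 0, 0, 0.7, 0], [0, 0, 0, 0.7, 0]]])

```text
clock: 17.5
eef_pos: [630.8, -188.5, 51.4]
eef_rot: [3.141, 0.0, 1.503]
wrist_force: [0.5, 0.2, 0.0]
finger_gap: 28.6
```

send_rows(series=[[[0, 0, 0, 0.5, 0], [0, 0, 0, 0.5, 0], [0.6, 0, 0, 0.5, 0], [0.6, 0, 0, 0.5, 0], [0.6, 0, 0, 0.5, 0], [0.6, 0, 0, 0.5, 0], [0.6, 0, 0, -30, 0], [0.6, 0, 0, -75, 0], [0.6, 0, 0, -114, 0], [0.6, 0, 0, -114, 0]]])

```text
clock: 18.5
eef_pos: [632.5, -189.1, 171.3]
eef_rot: [3.133, 0.003, 1.503]
wrist_force: [0.6, 0.4, -0.2]
finger_gap: 56.5
```

```bash
python3 -c "
from h import *
s=manip.read_state();print(s['clock'],s['eef_pos'],s['wrist_force'],s['finger_gap'])
p=manip.camera('side')
for c,st in green(p): 
  if c[1]<210: print(c.round(),st[4],ray(p,*c,85).round(),ray(p,*c,89).round())
print(goto((433,-226),165,90))"
```

```text
18.5 [ 632.50476576 -189.10987018  171.29436619] [ 0.55340246  0.40183268 -0.19094826] 56.54299382326239
[285. 157.] 55 [ 622. -292.   85.] [ 617. -285.   89.]
[266. 168.] 57 [ 630. -192.   85.] [ 625. -186.   89.]
[330. 182.] 64 [ 429. -222.   85.] [ 426. -215.   89.]
[-50.5, -195.6, 2.8, np.float64(-3.9)]
```

send_rows(series=[[[0.8, -50, -195, 0, -4], [0.8, -50, -195, 0, -4], [0.8, -50, -195, 0, -4], [0.8, -50, -195, 0, -4], [0.8, -50, -195, 0, -4], [0.8, -50, -195, 0, -4], [0.8, -50, -195, 0, -4]]])

```text
clock: 19.25
eef_pos: [433.4, -225.1, 164.6]
eef_rot: [-3.141, -0.0, 1.573]
wrist_force: [0.8, -0.3, -1.4]
finger_gap: 74.9
```

```bash
python3 -c "
from h import *
s=manip.read_state();print(s['clock'],s['eef_pos'],s['wrist_force'],s['finger_gap'])
print(goto((433,-226),47,90))"
```

```text
19.25 [ 433.3948566  -225.13523429  164.59232005] [ 0.80876618 -0.29625005 -1.37058805] 74.89802693541961
[-0.9, -0.4, 117.6, np.float64(0.2)]
```

send_rows(series=[[[0.8, -1, 0, 35, 0], [0.8, -1, 0, 80, 0], [0.8, -1, 0, 110, 0], [0.8, -1, 0, 117, 0], [0.8, -1, 0, 117, 0], [0, -1, 0, 117, 0], [0, -1, 0, 117, 0], [0, -1, 0, 117, 0], [0, -1, 0, 117, 0], [0, -1, 0, 117, 0]]])

```text
clock: 20.25
eef_pos: [432.8, -226.3, 48.4]
eef_rot: [3.141, 0.0, 1.573]
wrist_force: [0.9, -0.8, -0.3]
finger_gap: 38.4
```

send_rows(series=[[[0, 0, 0, 0, 0], [0, 0, 0, 0, 0], [0, 0, 0, 0, 0], [0, 0, 0, 0, 0]]])

```text
clock: 20.65
eef_pos: [432.8, -226.3, 48.1]
eef_rot: [3.141, 0.0, 1.573]
wrist_force: [-0.3, -0.0, 2.3]
finger_gap: 28.6
```

send_rows(series=[[[0, 0, 0, -15, 0], [0, 0, 0, -50, 0], [0, 0, 0, -90, 0], [0, 0, 0, -115, 0], [0, 0, 0, -115, 0], [0, 0, 0, -115, 0]]])

```text
clock: 21.25
eef_pos: [432.5, -226.1, 162.5]
eef_rot: [-3.142, -0.0, 1.573]
wrist_force: [0.4, 0.1, -0.9]
finger_gap: 28.4
```

```bash
python3 -c "
from h import *
print(goto((628,-238),160,86))"
```

```text
[-12.4, 195.4, 2.5, np.float64(4.1)]
```

send_rows(series=[[[0, -1, 20, 0, 1], [0, -4, 60, 0, 2], [0, -6, 100, 0, 3], [0, -9, 140, 0, 4], [0, -11, 175, 0, 4], [0, -12, 192, 0, 4], [0, -12, 195.5, 0, 4], [0, -12, 195.5, 0, 4]]])

```text
clock: 22.05
eef_pos: [627.6, -237.5, 161.1]
eef_rot: [-3.139, -0.001, 1.504]
wrist_force: [-1.1, 0.4, -0.8]
finger_gap: 28.9
```

send_rows(series=[[[0, 0, 0, 20, 0], [0, 0, 0, 50, 0], [0, 0, 0, 70, 0], [0, 0, 0, 70, 0], [0, 0, 0, 70, 0]]])

```text
clock: 22.55
eef_pos: [627.8, -237.9, 93.7]
eef_rot: [3.141, 0.0, 1.503]
wrist_force: [-0.2, 0.4, 0.2]
finger_gap: 28.5
```

```bash
python3 -c "
from h import *
p=manip.camera('side')
cv2.imwrite('pics/t3.png',cv2.resize(p['img'][130:220,220:350],(520,360),interpolation=cv2.INTER_CUBIC)[:,:,::-1])
print(goto((628,-238),52.2,86))"
```

```text
[0.0, -0.3, 42.3, np.float64(0.1)]
```

View pics/t3.png

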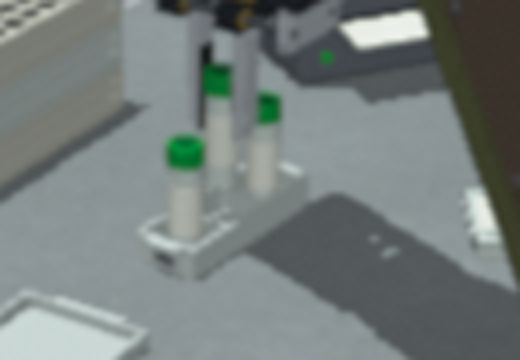

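send_rows(series=[[[0, 0, 0, 15, 0], [0, 0, 0, 28, 0], [0, 0, 0, 36, 0], [0, 0, 0, 39, 0], [0, 0, 0, 41, 0], [0, 0, 0, 41.7, 0], [0, 0, 0, 41.7, 0], [0, 0, 0, 41.7, 0]]])

```text
clock: 23.4
eef_pos: [628.5, -237.9, 52.1]
eef_rot: [3.141, 0.0, 1.503]
wrist_force: [-3.5, 0.7, 6.5]
finger_gap: 28.5
```

send_rows(series=[[[0, 0, 0, 0.5, 0], [0, 0, 0, 0.5, 0], [0.6, 0, 0, 0.5, 0], [0.6, 0, 0, 0.5, 0], [0.6, 0, 0, 0.5, 0], [0.6, 0, 0, 0.5, 0], [0.6, 0, 0, -30, 0], [0.6, 0, 0, -75, 0], [0.6, 0, 0, -114, 0], [0.6, 0, 0, -114, 0]]])

```text
clock: 24.4
eef_pos: [630.1, -238.5, 171.7]
eef_rot: [3.133, 0.003, 1.503]
wrist_force: [-0.1, -0.2, 0.1]
finger_gap: 56.3
```

```bash
python3 -c "
from h import *
s=manip.read_state();print(s['clock'],s['eef_pos'],s['wrist_force'],s['finger_gap'])
p=manip.camera('side')
for c,st in green(p): 
  if c[1]<210: print(c.round(),st[4],ray(p,*c,85).round(),ray(p,*c,89).round())
print(goto((447,-347),130,35),goto((447,-347),130,125))"
```

```text
24.4 [ 630.0623904  -238.50286754  171.67811061] [-0.13099548 -0.21914346  0.08286174] 56.34530305496834
[285. 157.] 54 [ 621. -291.   85.] [ 617. -284.   89.]
[270. 165.] 122 [ 630. -215.   85.] [ 626. -209.   89.]
[-120.9, -174.4, 38.2, np.float64(51.1)] [-120.9, -174.4, 38.2, np.float64(-38.9)]
```

send_rows(series=[[[0.8, -119, -173, 30, -39], [0.8, -119, -173, 30, -39], [0.8, -119, -173, 30, -39], [0.8, -119, -173, 30, -39], [0.8, -119, -173, 30, -39], [0.8, -119, -173, 30, -39], [0.8, -119, -173, 30, -39]]])

```text
clock: 25.15
eef_pos: [447.8, -344.5, 134.6]
eef_rot: [-3.142, -0.001, 2.181]
wrist_force: [-0.1, -0.3, 0.0]
finger_gap: 75.3
```

```bash
python3 -c "
from h import *
s=manip.read_state();print(s['clock'],s['eef_pos'],s['eef_rot'],s['finger_gap'])
a=[]
for n in('top','side'):
  p=manip.camera(n);c=(slice(110,290),slice(290,490)) if n=='top' else (slice(100,240),slice(240,400))
  for d in manip.silhouettes('mailer_mid',p)[:2]:
    q=cv2.findNonZero(d['pixels'].astype('uint8'));r=cv2.boxPoints(cv2.minAreaRect(q));w=np.array([ray(p,*x,15)[:2] for x in r]);print(n,d['conf'],d['rect'],w.mean(0).round())
  a.append(cv2.resize(p['img'][c],(400,360),interpolation=cv2.INTER_CUBIC))
cv2.imwrite('pics/m1.png',np.hstack(a)[:,:,::-1])
print(goto((447,-347),12,125))"
```

```text
25.15 [ 447.785668   -344.49166817  134.63954339] [-3.14154361e+00 -9.51662888e-04  2.18122064e+00] 75.27701343969613
top 0.94 [402.7, 207.3, 36.3, 29.6] [ 447. -347.]
side 0.75 [335.8, 176.5, 14.6, 16.9] [ 440. -343.]
[-1.5, -2.8, 123.1, np.float64(0.2)]
```

View pics/m1.png

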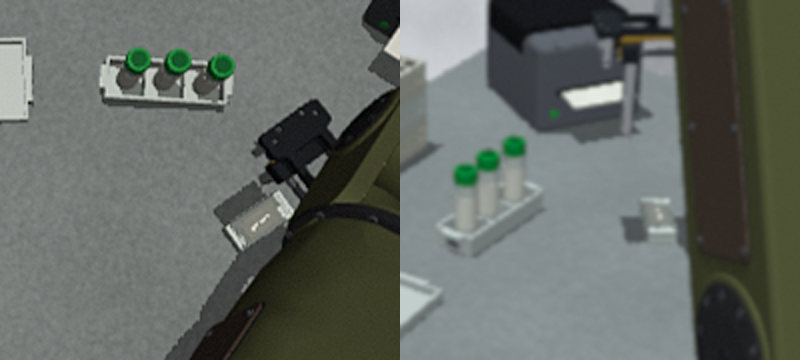

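send_rows(series=[[[0.8, -1.5, -3, 40, 0], [0.8, -1.5, -3, 85, 0], [0.8, -1.5, -3, 112, 0], [0.8, -1.5, -3, 122, 0], [0.8, -1.5, -3, 122, 0], [0, -1.5, -3, 122, 0], [0, -1.5, -3, 122, 0], [0, -1.5, -3, 122, 0], [0, -1.5, -3, 122, 0], [0, -1.5, -3, 122, 0]]])

```text
clock: 26.35
eef_pos: [446.1, -347.9, 13.7]
eef_rot: [3.141, 0.001, 2.184]
wrist_force: [-0.4, -1.1, 1.1]
finger_gap: 38.7
```

send_rows(series=[[[0, 0, 0, 0, 0], [0, 0, 0, 0, 0], [0, 0, 0, 0, 0], [0, 0, 0, -15, 0], [0, 0, 0, -45, 0], [0, 0, 0, -85, 0], [0, 0, 0, -100, 0], [0, 0, 0, -100, 0]]])

```text
clock: 27.15
eef_pos: [446.8, -348.5, 116.4]
eef_rot: [3.14, 0.005, 2.184]
wrist_force: [0.3, 1.0, -0.9]
finger_gap: 35.7
```

```bash
python3 -c "
from h import *
s=manip.read_state();print(s['clock'],s['eef_pos'],s['finger_gap'],s['wrist_force'])
print(goto((500,-150),110,91),goto((632,14),110,91))
p=manip.camera('side')
cv2.imwrite('pics/m2.png',cv2.resize(p['img'][100:240,240:400],(480,420),interpolation=cv2.INTER_CUBIC)[:,:,::-1])
"
```

```text
27.15 [ 446.83255004 -348.4666803   116.35908738] 35.65324056702476 [ 0.33460721  0.96966272 -0.93748757]
[131.7, 157.7, 6.4, np.float64(34.1)] [189.8, 360.1, 6.4, np.float64(34.1)]
```

View pics/m2.png

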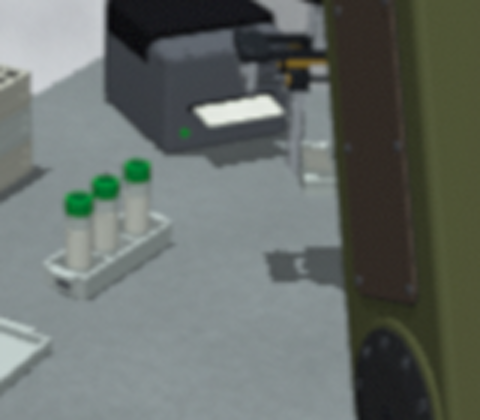

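send_rows(series=[[[0, 9, 18, 0, 3], [0, 28, 54, 0, 8], [0, 47, 90, 0, 13], [0, 66, 126, 0, 18], [0, 85, 162, 0, 23], [0, 104, 198, 0, 27], [0, 123, 234, 0, 30], [0, 142, 270, 0, 33], [0, 161, 306, 0, 34], [0, 176, 334, 0, 34]]])

```text
clock: 28.2
eef_pos: [617.8, -9.3, 111.5]
eef_rot: [-3.139, -0.0, 1.591]
wrist_force: [-0.5, -0.6, -0.7]
finger_gap: 35.9
```

send_rows(series=[[[0, 20, 8, 0, 0], [0, 24, 12, 0, 0], [0, 24, 12, 0, 0]]])

```text
clock: 28.5
eef_pos: [629.0, 12.8, 112.0]
eef_rot: [-3.14, -0.0, 1.592]
wrist_force: [-0.1, -0.7, -0.3]
finger_gap: 36.0
```

```bash
python3 -c "
from h import *
s=manip.read_state();print(s['clock'],s['eef_pos'],s['eef_rot'],s['finger_gap'],s['wrist_force'])
print(goto((632,13),17.7,91))
"
```

```text
28.5 [629.01319189  12.78266941 112.00293242] [-3.13969004e+00 -4.23238296e-05  1.59153313e+00] 36.04783560627201 [-0.13229539 -0.73444802 -0.31427099]
[0.2, 3.0, 94.3, np.float64(0.2)]
```

send_rows(series=[[[0, 0, 2, 30, 0], [0, 0, 2, 65, 0], [0, 0, 2, 82, 0], [0, 0, 2, 89, 0], [0, 0, 2, 93, 0], [0, 0, 2, 95, 0], [0, 0, 2, 95, 0], [0, 0, 2, 95, 0]]])

```text
clock: 29.3
eef_pos: [631.8, 12.7, 19.2]
eef_rot: [3.14, 0.0, 1.591]
wrist_force: [0.1, -0.3, 0.3]
finger_gap: 35.8
```

send_rows(series=[[[0, 0, 0, 1, 0], [0, 0, 0, 1.6, 0], [0, 0, 0, 1.6, 0]]])

```text
clock: 29.6
eef_pos: [631.7, 12.7, 17.6]
eef_rot: [3.141, 0.0, 1.591]
wrist_force: [-1.7, 0.6, 6.3]
finger_gap: 36.0
```

Contact felt; release to 0.55 (within the tray), rise, and withdraw.

send_rows(series=[[[0.55, 0, 0, 0, 0], [0.55, 0, 0, 0, 0], [0.55, 0, 0, 0, 0], [0.55, 0, 0, -20, 0], [0.55, 0, 0, -60, 0], [0.55, 0, 0, -110, 0], [0.55, 0, 0, -150, 0], [0.55, 0, 0, -150, 0]]])

```text
clock: 30.4
eef_pos: [633.4, 12.7, 173.0]
eef_rot: [3.132, 0.0, 1.591]
wrist_force: [0.3, 0.5, 1.0]
finger_gap: 51.8
```

send_rows(series=[[[0.55, 0, -50, 0, 0], [0.55, 0, -100, 0, 0], [0.55, 0, -150, 0, 0], [0.55, 0, -200, 0, 0], [0.55, 0, -230, 0, 0], [0.55, 0, -230, 0, 0], [0.55, 0, -230, 0, 0]]])

```text
clock: 31.1
eef_pos: [401.8, 8.1, 166.9]
eef_rot: [3.141, 0.0, 1.591]
wrist_force: [0.3, -0.5, -0.7]
finger_gap: 51.7
```

```bash
python3 -c "
from h import *
s=manip.read_state();print(s['clock'],s['eef_pos'],s['wrist_force'],s['finger_gap'])
a=[]
for n in('top','side'):
  p=manip.camera(n);c=(slice(100,280),slice(130,430)) if n=='top' else (slice(130,320),slice(120,360))
  a.append(cv2.resize(p['img'][c],(400,300),interpolation=cv2.INTER_CUBIC))
cv2.imwrite('pics/end.png',np.hstack(a)[:,:,::-1])
"
```

```text
31.1 [401.77536575   8.06793594 166.88150823] [ 0.33652867 -0.47974894 -0.69380571] 51.67124615613215
```

View pics/end.png

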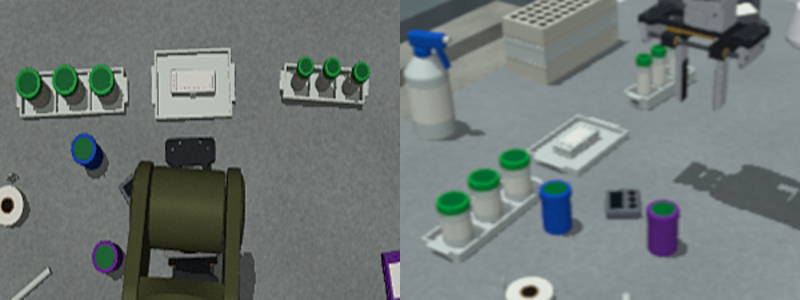

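The picture shows three pots and three tubes upright, one to a bay. The slide box lies flat in the middle of the undivided tray, the look-alikes have not moved, and the arm is clear.

```bash
python3 -c "
from cell import manip
print(manip.sign_off())"
```

```text
the job is handed in; nothing more can be done
None
```

The delivery is sorted and handed in at about 31 s of the 112 s allowed. I placed the two green-capped pots in the empty bays of the pot tray, then the two tubes in the empty bays of the tube rack, then the slide box flat in the undivided tray.

The last pictures, from above and from the side, show every pot and tube standing upright, one to a bay. The filed pot and tube are still in place, and the blue and purple look-alikes have not moved. The gripper was open and clear of everything.

- **Set-down forces:** the wrist force at set-down stayed near 7 N or less. It read about zero for the second pot and the first tube just before release, so I lowered each a further 0.5 to 0.8 mm before opening the fingers.
- **Camera disagreement:** the top and side cameras agreed to within about 10 mm on item positions. That was inside the bay clearances for everything placed.
- **Check that failed:** after I set down the second tube, the side camera merged its cap with its neighbour's. I confirmed that tube from the later top and side pictures instead.

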